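Refit a utensil rail on its keyhole screws

TASK

The utensil rail has come off its wooden backboard: put it back. Pick it up by its oak bar, lower its two keyhole openings over the two screw heads, then slide it along the board until it stops and the brass spring button clicks up through the rail's middle hole, and let go. The screws were driven by eye, so feel for them: never lean hard on the screws or ram the stop (25 N is too much), and leave the things around alone.

Things in the scene. Friction and masses are not known exactly. Their poses are not given: they have to be found in the camera images.
- rail_grip (a point): Centre of the light oak bar of the loose utensil rail (0.2 to 0.4 kg). The bar is 14 mm wide (x), 112 mm long (y), 16 mm high, on two thin posts at y = -42 and +42 mm; 30 mm are free between bar and strip. x points across the rail, y along it, z up. The underside of its strip lies 42 mm below this point. It starts flat on the worktop, bar up.
- catch_hole (a point): Round hole of 12 mm diameter in the middle of the rail's aluminium strip (40 mm wide, 210 mm long, 4 mm thick), at the underside, straight below the bar's centre; axes as the rail's. At home the brass button stands up through it.
- keyhole_1 (a point): Keyhole of the rail at its +y end (75 mm from its centre): centre of the round opening, 16 mm in diameter, at the strip's underside. A 9.5 mm wide slot runs from it towards the rail's +y and ends 19 mm from this point.
- keyhole_2 (a point): The other keyhole, 75 mm from the rail's centre on the -y side: centre of its round opening at the underside. Same size; its slot too runs towards the rail's +y.
- board: Wooden backboard lying flat on a thin rubber mat; it does not move. 110 mm (x) by 272 mm (y), top face 20 mm above this origin (centre of the underside), z up. Rail on it: rail's y axis along the board's y. First over the heads, with the rail's centre near board y = +16 mm; then slid 16 mm towards the board's -y till the shanks meet the slot ends; its centre is then over the button.
- screw_1 (a point): Nominal place of the screw at the board's +y end, on the board's top face (board x = 0, y = +91 mm). The fixings (both screws and the button) were set by eye: together they stand up to 6 mm off along board x and up to 8 mm along y (not turned), and no reading shows it. Shank 6 mm; head 12 mm across, 6.5 to 10.5 mm above the board, flat for 7 mm on top, with rounded shoulders.
- screw_2 (a point): Nominal place of the other screw, on the board's top face (board x = 0, y = -59 mm), off by the same amount as the first. A strip that misses the heads rests on them, 10.5 mm above the board; one that has gone over them lies on the board.
- catch (a joint): How far the brass spring button (9 mm across, round top; nominally at the board's centre, off like the screws) is pressed in, in m: 0 = up, 6 mm above the board; about 0.006 = flush with the board, under the strip (1.4 N to start, 3.5 N flush). With the rail home it rises to 0 through the catch hole, 2 mm above the strip, and bars the way back.
- shaker: Black figure-shaped shaker, 38 mm across, 78 mm high; origin under its foot. Bystander.
- espresso_cup: Striped espresso cup, 65 mm across, 50 mm high; origin under its foot. Bystander.
- star_cutter: Tin star-shaped cookie cutter, 67 mm, 21 mm high; origin at its underside. Bystander.
- red_cutter: Red cookie cutter, 50 mm, 21 mm high; origin at its underside. Bystander.
- screwdriver: Screwdriver with a red handle, 200 mm long, 26 mm thick; origin under its middle. Bystander.

How it is judged:
By the outcome, as a careful person would: the job done as asked, in the order asked, and still so for the second after the job is handed in, with the robot touching nothing.
It also fails if it takes over 72 s, if anything falls off the work surface, if the arm or the gripper's body presses on something with over 40 N, if the wrist force passes 120 N, or if a joint passes its speed limit or range.

ROBOT

A 7-joint arm with a two-finger parallel gripper is mounted at the origin on a cart in front of the work surface, level with it; the furniture and walls round the work are solid. World frame = base frame: x ahead of the robot, y to its left, z up, the work surface at z = 0. Lengths are in mm, angles in rad, forces in N, time in s.
With the tool pointing down it reaches from about 400 to 875 mm from the base axis. Payload 6.5 kg.
Tool frame: the origin (TCP) lies midway between the tips of the shut fingers; the grasp point (between the pads) lies robot.grasp_offset behind it (robot.grasp_offset is the distance from the TCP to the grasp point, in mm); z points along the fingers, y is the line along which they close (so a half turn about z gives the same grasp; the last joint's range is limited). The gripper opens to 85 mm and grips with 20 to 120 N. Pads are 22 mm wide; open, the fingers measure 114 mm over their backs; the gripper's body (76 mm by 85 mm) begins 54 mm behind the grasp point. The pads swing forward as they close: fully open they stand 13 mm farther back than shut.
Start: joints at [-0.066, 0.536, -0.004, 1.538, 0.003, 1.067, -0.071], TCP at [649.992, 0, 231.29] pointing down, gripper open.
Joint ranges: [-2.7, 2.7], [-0.37, 2.16], [-1.27, 1.26], [0.24, 2.4], [-1.31, 4.45], [0.19, 1.91], [-2.76, 2.76]. Speed limits (rad/s): [2.39, 2.39, 3.14, 3.14, 3.14, 3.14, 3.14].

INTERFACE

Orientations are given as a unit quaternion [w, x, y, z].
In Python, from plant import robot gives the robot as it stands. The module is installed in compiled form; this text tells all that it offers. Calls block until the motion is done:
- robot.goto(position, orientation): joint-space move of the TCP to a pose.
- robot.move_l(position, feed=150, rot=None): straight line of the TCP; rot=None keeps the orientation; feed is the mean speed in mm/s.
- robot.goto_joints(angles): joint-space move.
- robot.set_gripper(opening, force=None): finger opening in mm; force is the grip in N (None keeps the last); returns when the fingers have stopped.
- robot.dwell(seconds).
- robot.inverse_kinematics(position, orientation): joint angles nearest the present ones, or None.
- robot.grab_frame(name): name is "scene" or "side" or "wrist"; returns a dict with "pixels" (400x640x3 uint8, blue, green, red), "range_z" (400x640 float32, mm along the optical axis (not along the pixel's ray), 0 where there is no reading), "intrinsics" (3x3 intrinsics, pixels), "T" (4x4, takes a point from camera to world coordinates). Camera axes: x right, y up, looking along -z (the intrinsics and any distortion apply to the point x, -y, -z); pixel columns grow to the right and rows downward; lengths in mm; the calibration is good to about 2 mm. The wrist camera is an equidistant fisheye: a pixel r from the principal point sees the ray r / f radians off the axis. A picture is of the moment at which its call begins.
A pose or a line that the arm cannot do raises robot.IKError and nothing moves.
- robot.close_job(): hands the job in; it is judged then, once.
Readings, each from a call of its own:
- robot.get_time_s(): time.
- robot.get_joint_pos(): joint angles.
- robot.get_qvel(): joint speeds.
- robot.get_joint_efforts(): joint torques, N m.
- robot.get_eef_pos(): TCP position.
- robot.get_tcp_rot(): TCP orientation.
- robot.get_force(): force on the tool from outside, world axes, zero at the start.
- robot.get_moment(): the same for the moment, N m.
- robot.get_width(): finger opening in mm.
- robot.get_grip_force(): force on a finger pad.
Only numpy, scipy, OpenCV 4.12 (cv2) and the standard library are available. Lean on these libraries where they do the work, as an engineer would, in place of code of your own. Each camera call takes 0.05 s, during which the arm holds its last target. There are 200 camera calls.

## Working session

There is one attempt and no reset: what is moved stays moved. The work goes in short steps, each a Python script; the robot and the scene stay as the last script left them, time stands still between calls to the robot, and variables do not carry over. Pictures are saved under pics/ and viewed, at most 10 in all, crops included, and the job is handed in when it is done.

```bash
mkdir -p pics
cat > h.py <<'E'
import numpy as np, cv2
from plant import robot
def grab(n,name):
    f=robot.grab_frame(n); cv2.imwrite(f'pics/{name}.png',f['pixels']); np.savez(f'pics/{name}.npz',**{k:f[k] for k in('pixels','range_z','intrinsics','T')}); return f
def ray(f,u,v,fish=False):
    K=f['intrinsics']; x=(u-K[0,2])/K[0,0]; y=(v-K[1,2])/K[1,1]
    if fish:
        r=np.hypot(x,y); s=np.sin(r)/max(r,1e-9); d=np.array([x*s,-y*s,-np.cos(r)])
    else: d=np.array([x,-y,-1.])
    return f['T'][:3,3],f['T'][:3,:3]@d
def onz(f,u,v,z,fish=False):
    o,d=ray(f,u,v,fish); return o+d*(z-o[2])/d[2]
def proj(f,P,fish=False):
    c=np.linalg.inv(f['T'])@np.append(P,1); x,y,z=c[0],-c[1],-c[2]; K=f['intrinsics']
    if fish:
        r=np.hypot(x,y); t=np.arctan2(r,z); x,y,z=x/r*t,y/r*t,1
    return K[0,0]*x/z+K[0,2],K[1,1]*y/z+K[1,2]
E
python3 - <<'E'
from h import *
for n in('scene','side','wrist'):
    f=grab(n,n+'0'); print(n,f['intrinsics'].tolist(),f['T'].round(3).tolist())
print(robot.grasp_offset,robot.get_tcp_rot(),robot.get_time_s(),robot.get_force())
E
```

```text
scene [[504.8068614261305, 0.0, 323.7449002813507], [0.0, 504.8068614261305, 204.37244735731278], [0.0, 0.0, 1.0]] [[0.877, 0.303, -0.374, 33.204], [-0.481, 0.579, -0.658, -740.222], [0.018, 0.757, 0.653, 953.561], [0.0, 0.0, 0.0, 1.0]]
side [[440.9178850164642, 0.0, 321.46837485859464], [0.0, 440.9178850164642, 203.93923960116106], [0.0, 0.0, 1.0]] [[-1.0, -0.009, -0.014, 521.917], [-0.01, -0.383, 0.924, 1485.953], [-0.014, 0.924, 0.383, 607.987], [0.0, 0.0, 0.0, 1.0]]
wrist [[309.70691628693146, 0.0, 319.137399738705], [0.0, 309.70691628693146, 201.91338794425502], [0.0, 0.0, 1.0]] [[1.0, -0.002, 0.001, 649.365], [0.002, 0.956, 0.294, 76.293], [-0.001, -0.294, 0.956, 372.527], [0.0, 0.0, 0.0, 1.0]]
18.700000000000003 [-4.42453841e-04  7.07094332e-01  7.07118914e-01 -5.02016059e-04] 0.15 [-0.23833414 -0.19748858 -0.37989501]
```

View pics/scene0.png

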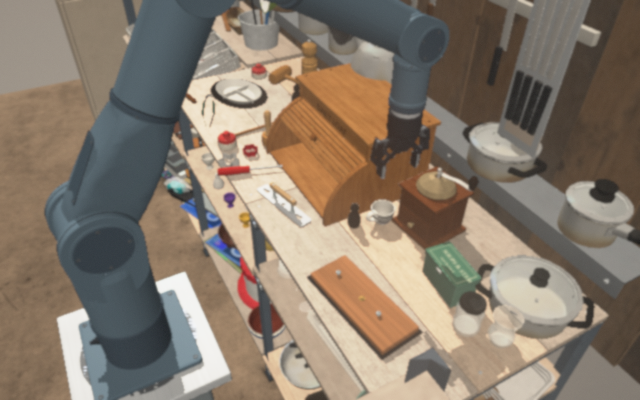

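View pics/wrist0.png

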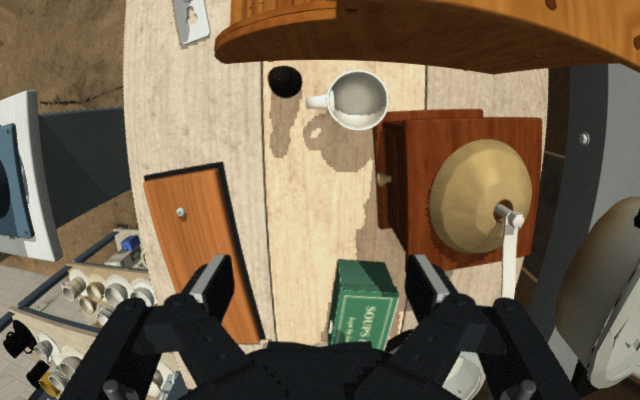

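The scene view shows the rail at about (285,203), the board centred at about (363,303) with screw heads near (338,272) and (379,313). The wrist view shows one screw at (180,212) and the rail's near end at (190,20). I'll get rough positions and then look from above.

Run:
```python
from h import *
f=dict(np.load('pics/scene0.npz'))
for n,u,v,z in(('railbar',285,196,42),('rail end',262,187,3),('rail end2',307,221,3),('s1',338,272,33),('s2',379,313,33),('bl',309,277,22),('b2',345,256,22),('b3',418,325,22),('b4',380,352,22),('box',326,215,0),('shaker',354,222,0),('scr',235,170,13),('scrtip',283,168,13)):
    print(n,onz(f,u,v,z).round(), f['range_z'][v,u])
w=dict(np.load('pics/wrist0.npz')); print(onz(w,180,212,33,True), onz(w,190,20,4,True))
im=cv2.resize(f['pixels'][150:370,180:480],None,fx=2.66,fy=2.66,interpolation=2); cv2.imwrite('pics/crop1.png',im)
# look down over rail
R=robot.get_tcp_rot()
p=onz(f,285,196,42); q=onz(f,358,292,22)
robot.goto([p[0],p[1]-60,300],R); g=grab('wrist','wr'); print(g['T'][:3,3])
robot.goto([q[0]+20,q[1]-60,300],R); grab('wrist','wb'); print(robot.get_time_s())
```

```text
railbar [476. 260.  42.] 1409.4893
rail end [452. 372.   3.] 1508.7673
rail end2 [502. 177.   3.] 1402.9115
s1 [471. -48.  33.] 1224.746
s2 [ 491. -197.   33.] 1138.4823
bl [406. -21.  22.] 1244.7802
b2 [518.  -2.  22.] 1277.2974
b3 [ 555. -258.   22.] 1149.933
b4 [ 442. -276.   22.] 1080.5469
box [563. 177.   0.] 1365.8724
shaker [618. 115.   0.] 1368.0087
scr [407. 476.  13.] 1540.3927
scrtip [543. 417.  13.] 1567.0859
[475.84472916 -41.84704596  33.        ] [488.11532137 199.11743074   4.        ]
[477.00836316 274.90216728 441.74108445]
2.7167
```

View pics/wr.png

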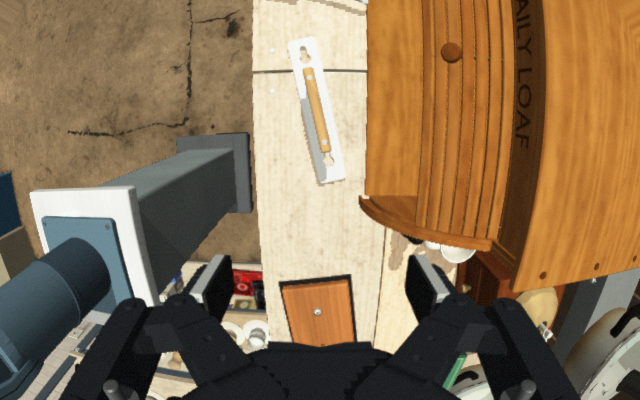

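View pics/wb.png

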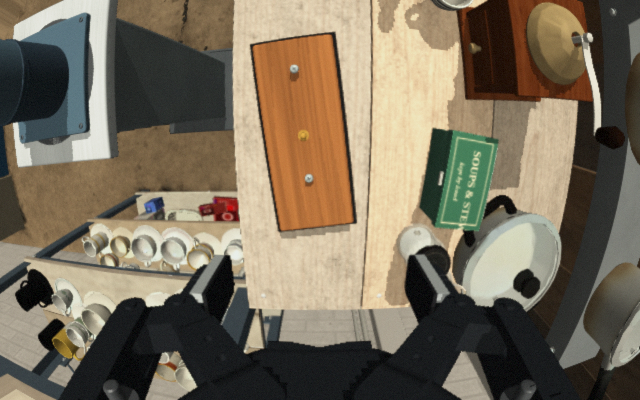

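The wrist views show the rail at (300,40)–(335,180), and the board with screws at (294,70) and (309,179) and the button at (303,135). The end nearer the top edge (world +y) is the board's +y. Next: closer views, measured by mask and depth.

```bash
cat >> h.py <<'E'
def cloud(f):
    v,u=np.mgrid[0:400,0:640]; K=f['intrinsics']; x=(u-K[0,2])/K[0,0]; y=(v-K[1,2])/K[1,1]
    r=np.hypot(x,y)+1e-9; t=np.tan(np.minimum(r,1.5))/r
    d=np.stack([x*t,-y*t,-np.ones_like(x)],-1)*f['range_z'][...,None]
    return d@f['T'][:3,:3].T+f['T'][:3,3]
E
python3 - <<'E'
from h import *
R=robot.get_tcp_rot()
robot.goto([482,-150,200],R); b=grab('wrist','wb2')
robot.goto([476,230,200],R); a=grab('wrist','wr2')
print(robot.get_time_s())
def rect(P,m):
    return cv2.minAreaRect(P[m][:,:2].astype(np.float32))
P=cloud(a); x,y,z=P[...,0],P[...,1],P[...,2]
near=(abs(x-476)<80)&(abs(y-270)<140)&(a['range_z']>0)
m=near&(z>46)&(z<54); 
# largest component
def big(m):
    n,l,s,_=cv2.connectedComponentsWithStats(m.astype(np.uint8)); return l==1+np.argmax(s[1:,4])
mb=big(m); print('bar',rect(P,mb),np.median(z[mb]))
hsv=cv2.cvtColor(a['pixels'],cv2.COLOR_BGR2HSV)
print('table z',np.median(z[near&(z<2)]), 'strip z hist',np.histogram(z[near],bins=np.arange(-3,12))[0])
P2=cloud(b); z2=P2[...,2]; n2=(abs(P2[...,0]-482)<90)&(abs(P2[...,1]+135)<170)&(b['range_z']>0)
m=big(n2&(z2>14)&(z2<28)); print('board',rect(P2,m),np.median(z2[m]))
for nm,f,c in(('cr',a,mb),('cb',b,m)):
    v,u=np.nonzero(c); print(u.min(),u.max(),v.min(),v.max())
    u0=max(0,int(u.mean())-100); v0=max(0,int(v.mean())-120);print(u0,v0)
    cv2.imwrite(f'pics/{nm}.png',cv2.resize(f['pixels'][v0:v0+240,u0:u0+200],None,fx=2,fy=2,interpolation=2))
i=np.hstack([cv2.imread('pics/cr.png'),cv2.imread('pics/cb.png')]) ; print(i.shape); cv2.imwrite('pics/both.png',i)
E
```

```text
4.7333
bar ((473.5472717285156, 274.80169677734375), (14.921048164367676, 112.21591186523438), 12.806242942810059) 49.13164526693981
table z -0.6399875154405663 strip z hist [  875  6660 11361  4512   614  1343  2296   912   115    41    62    74
   496  1342]
board ((485.4161682128906, -133.14202880859375), (111.1025390625, 272.1336975097656), 7.237799644470215) 19.35199216264232
296 334 83 197
215 19
255 379 35 280
220 35
(480, 800, 3)
```

View pics/both.png

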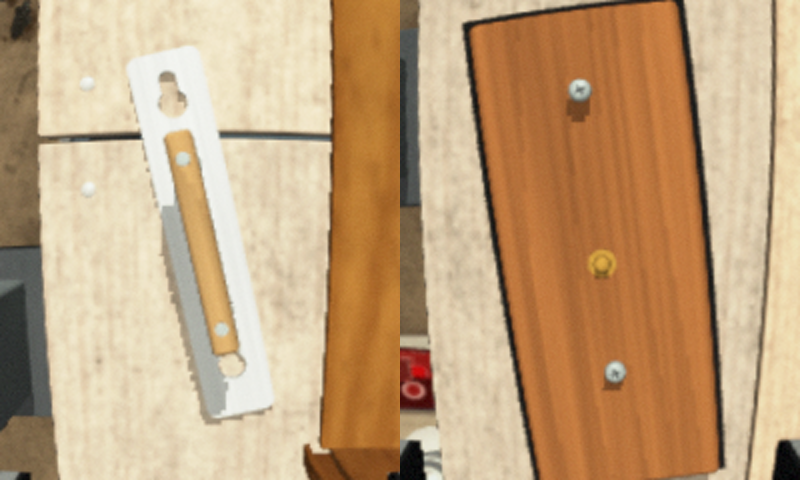

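The left half shows the rail with its slots pointing to world +y: round openings at crop (172,98) and (231,365). The right half shows the screws at crop (580,90) and (615,372), and the button at (602,263). Now I'll compute the poses, then grasp and lift.

```bash
cat >> h.py <<'E'
from scipy.spatial.transform import Rotation as Ro
def quat(yaw):
    q=(Ro.from_euler('z',yaw)*Ro.from_quat([.70710678,.70710678,0,0])).as_quat(); return q[[3,0,1,2]]
E
python3 - <<'E'
from h import *
a=dict(np.load('pics/wr2.npz')); b=dict(np.load('pics/wb2.npz'))
hsv=cv2.cvtColor(b['pixels'],cv2.COLOR_BGR2HSV)
S=[]
for n,u,v,z in(('s1',310,80,30.5),('s2',327.5,221,30.5),('btn',321,166.5,26)):
    # refine centroid by colour
    y0,x0=int(v)-9,int(u)-9; p=hsv[y0:y0+18,x0:x0+18]
    m=((p[...,1]<90)&(p[...,2]>100)) if n!='btn' else ((p[...,0]>17)&(p[...,1]>120)); m=m.astype(np.uint8)
    yy,xx=np.nonzero(m); uu,vv=xx.mean()+x0,yy.mean()+y0
    w=onz(b,uu,vv,z,True); S.append(w); print(n,m.sum(),uu,vv,w.round(1))
S=np.array(S); d=S[0]-S[1]; print('dist',np.hypot(*d[:2]),'yaw',np.degrees(np.arctan2(-d[0],d[1])))
yb=np.radians(7.24); ex=np.array([np.cos(yb),np.sin(yb)]); ey=np.array([-ex[1],ex[0]]); c=np.array([485.4,-133.1])
for s in S: print('board frame',(s[:2]-c)@ex,(s[:2]-c)@ey)
for u,v in((301,68),(330.5,201.5)): print('kh',onz(a,u,v,4,True).round(1))
# grasp
yaw=np.radians(12.8); q=quat(yaw); p=np.array([473.5,274.8])
robot.set_gripper(60,60)
robot.goto([*p,100],q); robot.move_l([*p,23.3],80)
print('f0',robot.get_force(),robot.get_time_s())
robot.set_gripper(0,70); print(robot.get_width(),robot.get_grip_force(),robot.get_eef_pos())
robot.move_l([*p,120],100); robot.dwell(.3); print(robot.get_force(),robot.get_moment(),robot.get_width(),robot.get_eef_pos(),robot.get_time_s())
grab('wrist','held'); grab('side','heldside')
E
```

```text
s1 107 309.4392523364486 79.81308411214954 [472.7 -43.5  30.5]
s2 92 327.1847826086956 220.58695652173913 [ 491.8 -190.6   30.5]
btn 143 320.76223776223776 166.08391608391608 [ 484.5 -132.    26. ]
dist 148.3181495280374 yaw 7.387677778626469
board frame -1.26821973170158 90.50234743595436
board frame -0.8859355427669071 -57.815309430044415
board frame -0.7594968113778316 1.168892409014501
kh [457.1 350.3   4. ]
kh [489.8 201.1   4. ]
f0 [0.38184767 0.09028717 0.24141489] 6.7333
12.992094415185075 68.81784081459045 [473.45495029 274.82578091  23.68154072]
[ 0.27983578 -0.9853322  -4.5771433 ] [-0.0015655   0.02435586  0.00734141] 13.180713998139586 [473.3566928  274.70780247 119.66468298] 8.6333
```

View pics/held.png

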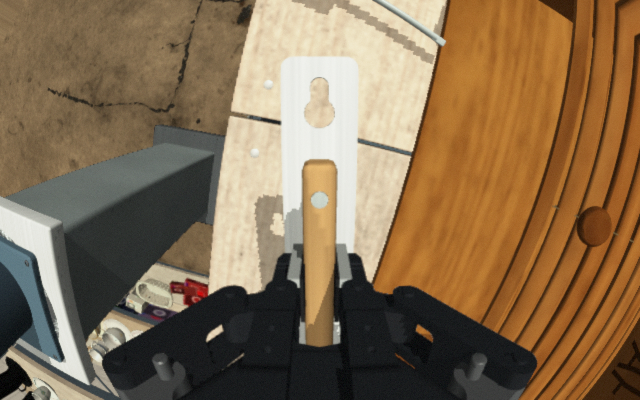

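The rail is held straight (load about 4.2 N), with keyhole 1 at (319,105). The drawn screws sit at their nominal places, so the true offset has to be felt. I'll move over the board and probe gently.

```bash
cat >> h.py <<'E'
YB=np.radians(7.3); EX=np.array([np.cos(YB),np.sin(YB)]); EY=np.array([-EX[1],EX[0]])
C0=np.array([482.9,-117.5]); QB=quat(YB)
def xy(u,v): return C0+u*EX+v*EY
def bf(F): return np.array([F[:2]@EX,F[:2]@EY,F[2]])
def touch(u,v,z0,zmin,lim=6,step=.5,feed=15):
    """over (u,v) at TCP height z0, step down till force > lim or zmin; returns z, dF(board frame)"""
    robot.move_l([*xy(u,v),z0],60); robot.dwell(.15); F0=robot.get_force(); z=z0
    while z>zmin:
        z-=step; robot.move_l([*xy(u,v),z],feed); d=robot.get_force()-F0
        if np.linalg.norm(d)>lim: break
    return z,robot.get_eef_pos()[2],bf(d),robot.get_moment()
E
python3 - <<'E'
from h import *
np.set_printoptions(precision=2,suppress=True)
robot.goto([*xy(0,0),110],QB); robot.move_l([*xy(0,0),66],80)
for u,v in((0,0),(0,4.5),(0,-4.5)):
    t=robot.get_time_s(); r=touch(u,v,59,44); print(u,v,*r,robot.get_time_s()-t)
    if r[1]<51: break
    robot.move_l([*xy(u,v),59],60)
print(robot.get_time_s())
E
```

```text
0 0 44.0 43.999752936142414 [0.37 1.26 3.63] [ 0.12 -0.09 -0.04] 7.916599999999999
18.8083
```

The heads went through at the first probe: the strip underside is at about 20.3 mm with only the button spring's 3.6 N on it. Now I'll slide towards board -y, watching the force.

Run:
```python
from h import *
np.set_printoptions(precision=2,suppress=True)
z=44.4; u=0; v=0
robot.move_l([*xy(0,0),z],15); F0=robot.get_force(); print(bf(F0),robot.get_width())
while v>-22:
    v-= 2 if v>-10 else .7
    robot.move_l([*xy(u,v),z],20); d=bf(robot.get_force()-F0); print(round(v,1),u,d)
    if abs(d[0])>3: u+=.4*np.sign(d[0])
    if d[1]>9 or np.linalg.norm(d)>15: break
print(robot.get_eef_pos(),xy(u,v),bf(robot.get_force()),robot.get_moment(),robot.get_time_s())
g=grab('wrist','slid'); grab('side','slidside'); grab('scene','slidscene')
i=np.hstack([g['pixels'][0:400,160:480], dict(np.load('pics/slidscene.npz'))['pixels'][0:400,250:570]]); cv2.imwrite('pics/slid2.png',i)
```

```text
[0.81 1.05 0.66] 12.533130850947073
-2 0 [-0.95  0.32 -1.97]
-4 0 [-1.18  0.07 -1.13]
-6 0 [-1.28 -0.56 -0.37]
-8 0 [-0.2   0.45 -1.12]
-10 0 [-1.23 -0.25 -1.73]
-10.7 0 [-1.4  -0.06 -1.02]
-11.4 0 [-1.24  1.18 -0.56]
-12.1 0 [-1.31 -1.54 -2.55]
-12.8 0 [-0.74 -2.9  -2.88]
-13.5 0 [-0.88 -3.07 -4.28]
-14.2 0 [-0.7  -1.6  -4.23]
-14.9 0 [-1.57 -0.99 -4.89]
-15.6 0 [-0.66 -0.69 -4.24]
-16.3 0 [-1.31 -0.25 -3.6 ]
-17.0 0 [-0.97  4.15 -2.91]
-17.7 0 [-0.96  5.93 -2.8 ]
-18.4 0 [-0.96  7.97 -3.03]
-19.1 0 [-0.8   9.74 -2.31]
[ 484.99 -133.59   44.22] [ 485.33 -136.45] [ 0.02 10.79 -1.65] [ 2.06  0.25 -0.15] 23.5583
```

View pics/slid2.png

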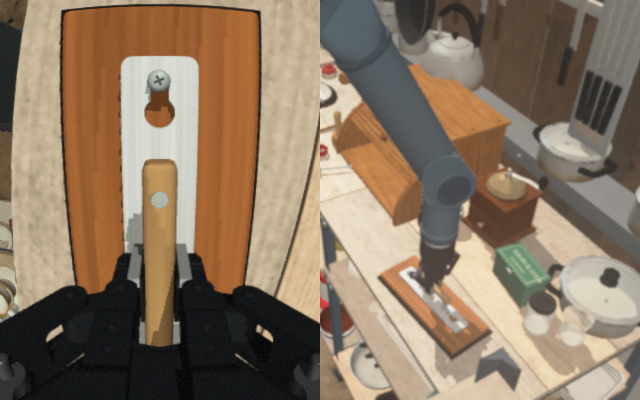

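The wrist view shows screw 1 at the end of its slot (159,80), and the strip lies flat. The spring load vanished near v = -13 and the stop was felt at about -16.3. I'll relieve the force, let go, retreat and look.

Run:
```python
from h import *
np.set_printoptions(precision=2,suppress=True)
p=xy(0,-16.3)
robot.move_l([*p,44.1],15); robot.dwell(.2); print(bf(robot.get_force()))
robot.set_gripper(45); robot.dwell(.2); print(robot.get_width(),robot.get_force())
robot.move_l([*p,130],80); robot.move_l([p[0],p[1]-60,200],100); robot.dwell(.3)
g=grab('wrist','fin'); s=grab('scene','fins'); si=grab('side','finside')
P=cloud(g); z=P[...,2]; n=(abs(P[...,0]-485)<90)&(abs(P[...,1]+135)<170)&(g['range_z']>0)
m=n&(z>62)&(z<76); v=P[m]; print(m.sum(),cv2.minAreaRect(v[:,:2].astype(np.float32)),np.median(v[:,2]))
hsv=cv2.cvtColor(g['pixels'],cv2.COLOR_BGR2HSV)
st=n&(hsv[...,1]<40)&(hsv[...,2]>170)&(abs((P[...,:2]-[485,-133])@EX)<25); print('strip top z',np.median(z[st]), 'board',np.median(z[n&(z>15)&(z<22)]))
a=cv2.resize(g['pixels'][0:250,220:420],None,fx=2,fy=2,interpolation=2)
b=cv2.resize(s['pixels'][230:370,290:440],(400,373),interpolation=2); b=cv2.copyMakeBorder(b,0,127,0,0,0)
cv2.imwrite('pics/fin2.png',np.hstack([a,b])); print(robot.get_force(),robot.get_time_s())
```

```text
[-0.05  4.54 -2.9 ]
45.356344866150515 [ 0.1 -0.3  0.7]
1864 ((485.1633605957031, -133.2040557861328), (14.279900550842285, 111.27813720703125), 7.157321453094482) 69.24771623516133
strip top z 23.467802057888377 board 19.36564453312809
[-0.75  0.05  0.28] 27.6083
```

View pics/fin2.png

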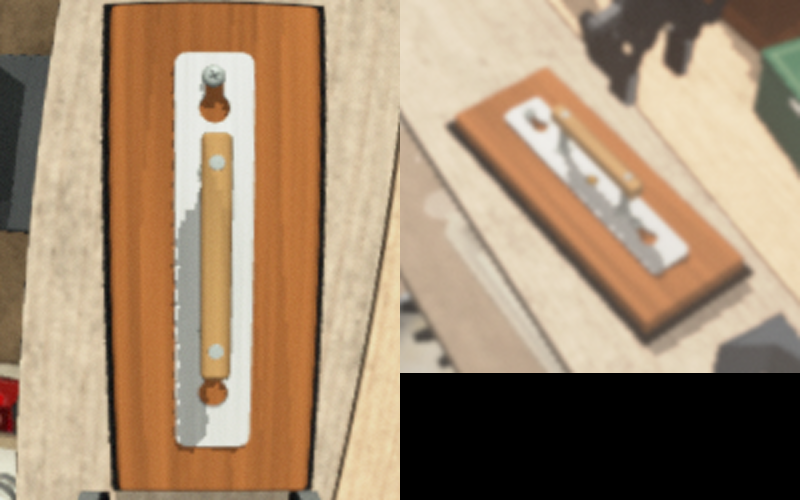

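The strip lies flat on the board, with screw 1 at its slot end (213,75). The brass button shows in the middle hole in the scene crop (592,180). I'm handing the job in.

```bash
python3 -c "
from plant import robot
print(robot.close_job())"
```

```text
the job is handed in; nothing more can be done
None
```

The rail is back on its board: both keyholes went over the screw heads, it slid to the stop, the brass button shows in the middle hole, and I let go and handed in at about 28 s, with slide forces under about 11 N.

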